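Unstack the glass samples into their trays

TASK

Take the stack of four glass samples apart from the top and lay each one flat inside the wooden tray made to its shape and size: the disc in the round recess, the block in the square tray, the short double-glazing unit in the shorter oblong tray and the long one in the longer. It is glass, so set every piece down before letting go and never drop one; leave the two hammers where they lie.

Things in the scene. Friction and masses are not known exactly. Their poses are not given: they have to be found in the camera images.
- disc: Sight-glass disc, solid clear glass, 34 mm diameter, 24 mm thick, about 55 g; the top (fourth) layer of the stack. Origin: centre of its underside; z up.
- block: Square block of laminated glass with milky layers, 48 x 48 mm, 24 mm thick, about 135 g; third layer of the stack. Its x and y axes run along its sides. Origin: centre of its underside; z up.
- short_unit: Short double-glazing sample (two green-tinted panes with a dark metal spacer all round the edge), 54 mm along its x, 94 mm along its y, 24 mm thick, about 130 g; second layer of the stack. Origin: centre of its underside; z up.
- long_unit: Long double-glazing sample, same make, 60 mm along its x, 140 mm along its y, 24 mm thick, about 200 g; the bottom layer of the stack, lying on the bench. Each layer of the stack lies loosely on the one below, turned by up to 0.25 rad and off centre by up to 10 mm along its length and 4 mm across. Origin: centre of its underside; z up.
- tray_round: Wooden tray for the disc: 78 x 78 mm outside, with a round recess of 54 mm diameter. Fixed. Recess floor 3 mm above the bench, wood around it 9 mm above the bench. Origin: centre of its underside (on the bench); z up.
- tray_square: Wooden tray for the block: recess 68 x 68 mm, 82 x 82 mm outside, sides along its x and y. Fixed. Floor top 3 mm above the bench, rim 7 mm wide with its top 9 mm above the bench. Origin: centre of its underside (on the bench); z up.
- tray_short: Wooden tray for the short unit: recess 74 mm along its x, 114 mm along its y; 88 x 128 mm outside. Fixed. Floor top 3 mm above the bench, rim 7 mm wide with its top 9 mm above the bench. Origin: centre of its underside (on the bench); z up.
- tray_long: Wooden tray for the long unit: recess 80 mm along its x, 160 mm along its y; 94 x 174 mm outside. Fixed. Floor top 3 mm above the bench, rim 7 mm wide with its top 9 mm above the bench. Origin: centre of its underside (on the bench); z up.
- hammer: Bystander: loose hammer, 280 mm, red handle and steel head, lying across the far edge of the work. Origin at bench level under the middle of it; its x runs along the handle towards the head. The head reaches 48 mm to one side of the handle and 40 mm to the other, 26 mm high.
- rescue_hammer: Bystander: loose small red plastic rescue hammer, about 160 mm long, 18 mm high, lying flat along x in the middle of the work. Origin at bench level near the middle of its handle; its x runs along the handle to the head.

How it is judged:
By the outcome, as a careful person would: the job done as asked, in the order asked, and still so for the second after the job is handed in, with the robot touching nothing.
It also fails if it takes over 112 s, if anything falls off the work surface, if the arm or the gripper's body presses on something with over 40 N, if the wrist force passes 120 N, or if a joint passes its speed limit or range.

ROBOT

A 6-joint arm with a two-finger parallel gripper is mounted at the origin on the work surface. World frame = base frame: x ahead of the robot, y to its left, z up, the work surface at z = 0. Lengths are in m, angles in rad, forces in N, time in s.
With the tool pointing down it reaches from about 0.325 to 0.9 m from the base axis. Payload 6.1 kg.
Tool frame: the origin (TCP) lies at the very end of the fingers, on their centre line; the grasp point (between the pads) lies 19 mm behind it; x points along the fingers, z is the direction in which the jaws open and shut, and the axes are right-handed (so a half turn about x gives the same grasp; the last joint's range is limited). The gripper opens to 87 mm and grips with 3 to 60 N. Pads are 19 mm wide; open, the fingers measure 117 mm over their backs; the gripper's body (75 mm by 190 mm) begins 51 mm behind the grasp point.
Start: joints at [-1.263, 0.22, 1.526, -0, 1.395, -0.126], TCP at [0.263, -0.567, 0.223] pointing down, gripper open.
Joint ranges: [-2.98, 2.98], [-0.91, 2.08], [0.09, 2.57], [-1.24, 4.39], [0.2, 2.65], [-2.68, 2.68]. Speed limits (rad/s): [2.57, 2.57, 3.01, 3.14, 3.14, 3.14].

INTERFACE

Orientations are given as a unit quaternion [w, x, y, z].
In Python, from bench import monitor, optics, workorder gives the robot as it stands.
- The arm moves only by the tool drive_tool, never from a script. Its argument "series" is a list of rows, each a list of 7 numbers: the shift along the tool's x, y, z in m, then the turn, a rotation vector about the tool's x, y, z in degrees, then the closure, from 0 (fully open) to 1 (shut). In form: [[x, y, z, rx, ry, rz, claw], ...]. A call has 1 to 20 rows; each row is the pose to reach, as a shift and turn from the pose commanded when the call began, along the tool's axes at that moment; what a row does not reach only later rows make up. A row lasts 1/8 s, in which the tool goes at most 62.5 mm and 10.7 degrees, less where a joint would pass 70% of its speed; a pose out of reach is approached as far as the arm can. A call with a gripper value outside its range is refused whole. The fingers move at their own pace and stop on an object; "squeeze" is the grip in N (left out, the last holds). Time passes only in rows, so rows that repeat a pose let the fingers close. It gives the time, the measured TCP pose, the force and the opening at its end, in the units of the state.
- monitor.get_obs(): the state, without advancing time (a new reading comes with each control period).
- optics.capture(name): name is "scene" or "top"; returns a dict with "frame" (480x640x3 uint8, blue, green, red), "fx", "fy", "cx", "cy" (pixels), "origin" and "rotation" of the camera in the world. Camera axes: x right, y down, z forward; pixel columns grow to the right and rows downward; lengths in m; the calibration is good to about 2 mm. A picture is of the moment at which its call begins. There is no depth.
- workorder.hand_in(): hands the job in, once; it reports no verdict.
The state is a dict: "time_s": time; "joint_positions": joint angles; "joint_vel": joint speeds; "tau": joint torques, N m; "eef_pos": TCP position; "orientation": TCP orientation; "contact_force": force on the tool from outside, world axes, zero at the start; "wrist_torque": the same for the moment, N m; "width": finger opening in m.
Only numpy, scipy, OpenCV 4.12 (cv2) and the standard library are available. Lean on these libraries where they do the work, as an engineer would, in place of code of your own. Each camera call takes 0.05 s, during which the arm holds its last target. There are 200 camera calls.

## Working session

There is one attempt and no reset: what is moved stays moved. The work goes in short steps, Python scripts to look and compute and a tool call to move; the robot and the scene stay as the last step left them, time stands still between calls to the robot, and variables do not carry over. Pictures are saved under pics/ and viewed, about 12 in all and at most 16, crops included, and the job is handed in when it is done.

Besides the shell and the picture viewer there is one more tool, called after ">>>" by a JSON object that holds its "fn" and its "kwargs". drive_tool: Moves the arm, as the interface text tells. Its arguments: {"type":"object","properties":{"series":{"type":"array"},"squeeze":{"type":"number"}},"required":["series"]}

```bash
mkdir -p pics; ls; cat > h.py <<'E'
import numpy as np, cv2
from bench import monitor, optics, workorder
def shot(name, fn):
    c=optics.capture(name); cv2.imwrite('pics/'+fn+'.png',c['frame'])
    np.savez('pics/'+fn+'.npz',**{k:np.array(v) for k,v in c.items()}); return c
def ld(fn): return np.load('pics/'+fn+'.npz')
def px2w(c,uv,z):
    uv=np.atleast_2d(np.array(uv,float)); d=np.c_[(uv[:,0]-c['cx'])/c['fx'],(uv[:,1]-c['cy'])/c['fy'],np.ones(len(uv))]@np.array(c['rotation']).T
    o=np.array(c['origin']); return o+d*((z-o[2])/d[:,2])[:,None]
def w2px(c,p):
    q=(np.atleast_2d(p)-np.array(c['origin']))@np.array(c['rotation']); return np.c_[c['fx']*q[:,0]/q[:,2]+c['cx'],c['fy']*q[:,1]/q[:,2]+c['cy']]
E
python3 - <<'E'
from h import *
np.set_printoptions(precision=4,suppress=True)
print(monitor.get_obs())
for n in ('scene','top'):
    c=shot(n,n+'0'); print(n,c['fx'],c['cx'],c['cy'],c['origin'],c['rotation'])
E
```

```text
pics
{'time_s': 0.0, 'joint_positions': array([-1.2631,  0.2212,  1.5276, -0.    ,  1.3947, -0.1261]), 'joint_vel': array([-0.0008, -0.0014,  0.    , -0.0004,  0.0009, -0.0014]), 'tau': array([ -0.0002, -49.461 , -38.7383,   0.0698,   0.0573,  -0.0002]), 'eef_pos': array([ 0.2625, -0.5665,  0.2214]), 'orientation': array([ 0.5953,  0.3811,  0.5964, -0.3802]), 'contact_force': array([-0.0712,  0.3538,  0.0566]), 'wrist_torque': array([ 0.0166, -0.0416,  0.0133]), 'width': 0.08692386014349217}
scene 593.4019699953933 326.0608576783173 237.55283585619748 [1.1992 0.8868 0.9128] [-0.1262  0.259   0.8601 -0.421 ]
top 444.18222338920623 317.7763739290881 236.84389237750432 [ 0.4744 -0.0111  0.8918] [-0.0689  0.7135 -0.694   0.0676]
```

```bash
python3 - <<'E'
s=open('h.py').read()
s=s.replace("def shot","from scipy.spatial.transform import Rotation as R\ndef rm(c): return R.from_quat(np.array(c['rotation']),scalar_first=True).as_matrix()\ndef shot").replace("@np.array(c['rotation']).T","@rm(c).T").replace("@np.array(c['rotation']);","@rm(c);")
open('h.py','w').write(s)
E
python3 - <<'E'
from h import *
for n in('scene0','top0'):
    c=ld(n); print(rm(c).round(3)); print(w2px(c,[[0.5,0,0],[0.6,0,0],[0.5,0.1,0]]).round(1))
E
```

```text
[[-0.834  0.339 -0.435]
 [ 0.552  0.511 -0.659]
 [-0.001 -0.79  -0.614]]
[[364.8 249.8]
 [330.8 264.5]
 [390.3 272.4]]
[[ 0.028 -0.981  0.192]
 [-1.    -0.027  0.004]
 [ 0.001 -0.192 -0.981]]
[[312.2 310.5]
 [313.6 260.5]
 [261.7 309.1]]
```

View pics/scene0.png

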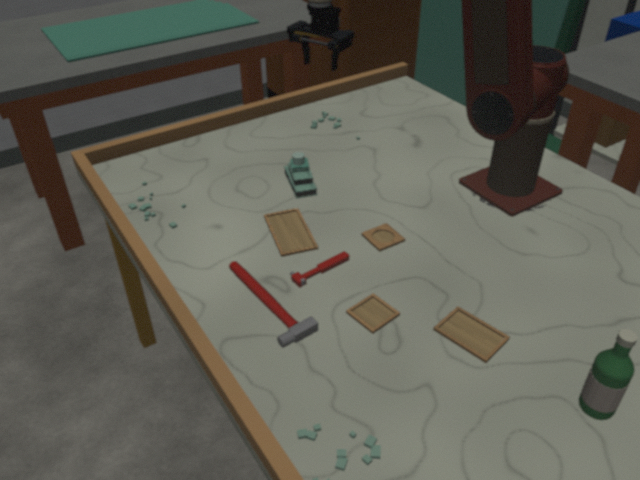

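View pics/top0.png

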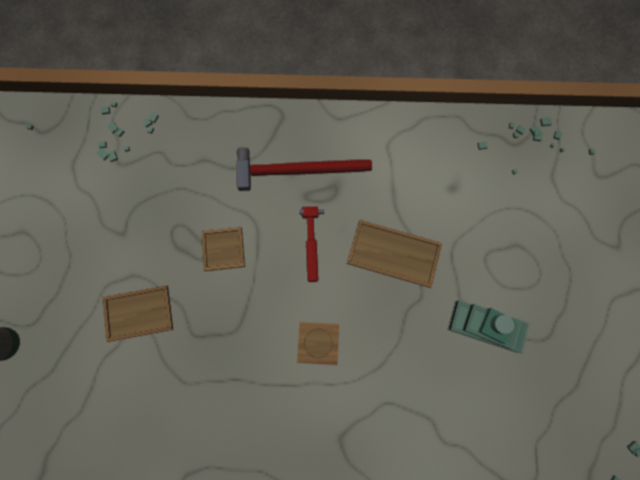

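```bash
python3 - <<'E'
from h import *
def crop(n,x0,y0,w,h,s):
    f=ld(n)['frame'][y0:y0+h,x0:x0+w]; f=cv2.resize(f,None,fx=s,fy=s,interpolation=cv2.INTER_CUBIC)
    f=cv2.convertScaleAbs(f,alpha=1.7)
    for i in range(0,w,10):
        cv2.line(f,(i*s,0),(i*s,6),(0,0,255),1); 
        if i%20==0: cv2.putText(f,str(x0+i),(i*s,16),0,.35,(0,0,255))
    for i in range(0,h,10):
        cv2.line(f,(0,i*s),(6,i*s),(0,0,255),1); cv2.putText(f,str(y0+i),(8,i*s+4),0,.35,(0,0,255))
    return f
a=crop('top0',440,290,100,70,8)
cv2.imwrite('pics/c1.png',a)
b=crop('scene0',275,145,55,55,10); cv2.imwrite('pics/c2.png',b)
t=np.full((590,800,3),0,np.uint8)
for (n,x,y,w,h,s,X,Y) in [('top0',340,215,110,76,4,0,0),('top0',195,220,55,58,5,450,0),('top0',95,280,85,65,5,0,300),('top0',290,315,58,56,5,450,300)]:
    k=crop(n,x,y,w,h,s); t[Y:Y+k.shape[0],X:X+k.shape[1]]=k[:590-Y,:800-X]
cv2.imwrite('pics/c3.png',t)
E
```

```text
(no output)
```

View pics/c1.png

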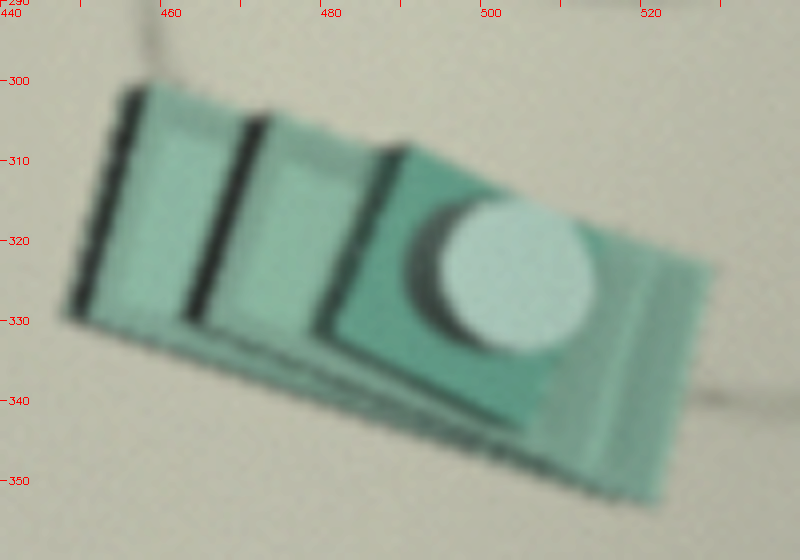

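View pics/c2.png

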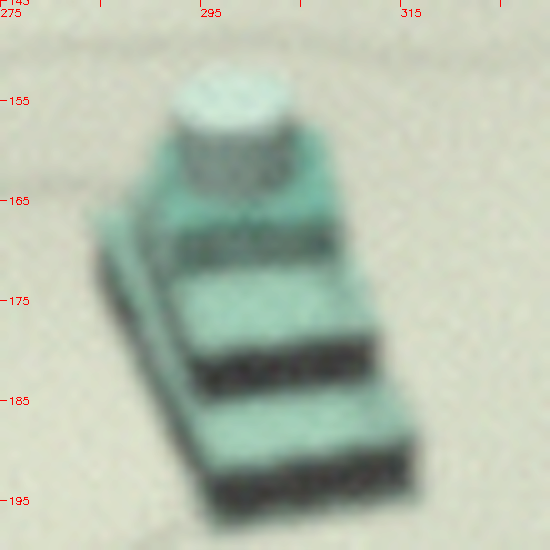

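View pics/c3.png

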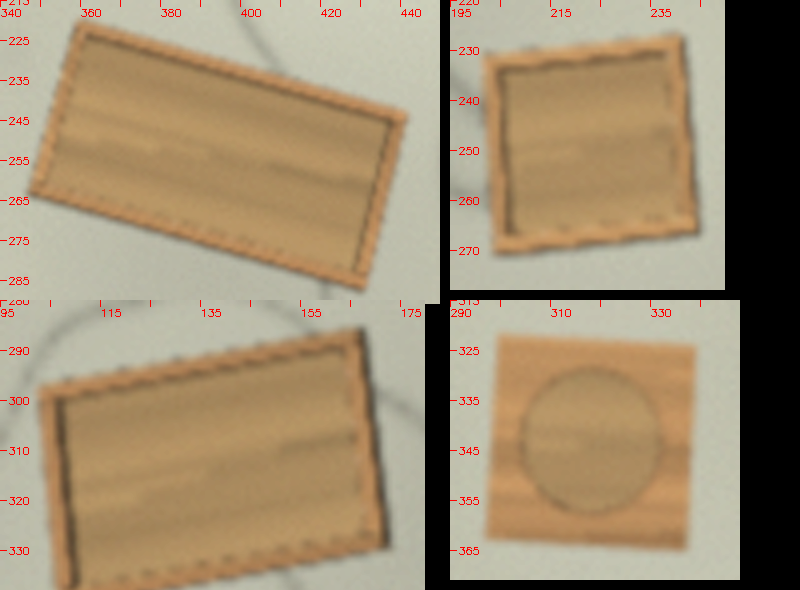

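```bash
cat >> h.py <<'E'
def tri(ca,a,cb,b):
    A=[];B=[]
    for c,uv in((ca,a),(cb,b)):
        p=px2w(c,uv,0)[0]; o=np.array(c['origin']); d=(p-o)/np.linalg.norm(p-o); P=np.eye(3)-np.outer(d,d); A.append(P);B.append(P@o)
    return np.linalg.lstsq(np.vstack(A),np.hstack(B),rcond=None)[0]
E
python3 - <<'E'
from h import *
np.set_printoptions(precision=4,suppress=True)
t=ld('top0');s=ld('scene0')
for n,a,b in [('disc',(504.6,324.4),(298.3,154.8)),('bl TL',(491.5,308.1),(292.5,167.5)),('bl BL',(481.6,331.5),(308.5,167.2)),
 ('sh TL',(473.75,304),(294,180.2)),('sh BL',(465.6,330.2),(312.5,177.8)),('lo TL',(458.5,300.6),(295.5,192)),('lo BL',(451.2,329.7),(316.2,188.7)),
 ('traylong',(360.5,220.5),(284,255)),('trayl2',(441.7,244.2),(265,216)),('round',(318.4,343),(383.5,236))]:
    p=tri(t,a,s,b); print(n,p, (w2px(t,p)-a).ravel().round(1))
print('disc',px2w(t,(504.6,324.4),.096))
def quad(n,pts,z):
    w=px2w(t,pts,z)[:,:2]; print(n,w.mean(0),'sides',np.linalg.norm(w-np.roll(w,-1,0),axis=1),'ang',np.degrees(np.arctan2(*(np.roll(w,-1,0)-w).T[::-1])))
quad('long',[(458.5,300.6),(529,323.5),(522.5,352.5),(451.2,329.7)],.024)
quad('tl',[(360.5,220.5),(441.75,244.25),(430.75,287.5),(347,263)],.009)
quad('tsq',[(202,231.4),(241.4,227),(245,266.6),(204.4,271)],.009)
quad('tsh',[(103,297.4),(167.4,285.4),(173,329.6),(108.6,341.6)],.009)
quad('trd',[(299.6,322),(339,324),(337.4,365),(297,363)],.009); print(px2w(t,(318.4,343),.009))
for n,a,b,z,L in [('block',(491.5,308.1),(481.6,331.5),.072,.048),('short',(473.75,304),(465.6,330.2),.048,.094),('longF',(458.5,300.6),(451.2,329.7),.024,.14)]:
    w=px2w(t,[a,b],z)[:,:2]; e=w[1]-w[0]; l=np.linalg.norm(e); e/=l; nrm=np.array([e[1]*-1,e[0]])*1
    if nrm[1]>0: nrm=-nrm
    print(n,'edge',l,'ang of edge',np.degrees(np.arctan2(e[1],e[0])),'centre',w.mean(0)+nrm*L/2)
o=monitor.get_obs(); print(R.from_quat(o['orientation'],scalar_first=True).as_matrix())
E
```

```text
disc [ 0.4815 -0.3388  0.0972] [-0.5  0.5]
bl TL [ 0.5097 -0.3258  0.0732] [-0.8  0.9]
bl BL [ 0.4682 -0.3084  0.0687] [-0.4  0.4]
sh TL [ 0.5183 -0.3036  0.0469] [-0.4  0.5]
sh BL [ 0.4695 -0.2867  0.0464] [-0.4  0.5]
lo TL [ 0.5259 -0.2834  0.0223] [-0.1  0.2]
lo BL [ 0.4698 -0.2675  0.0214] [-0.3  0.3]
traylong [ 0.6805 -0.0905  0.0054] [-1.6  1.8]
trayl2 [ 0.6381 -0.2575  0.0031] [-0.9  1. ]
round [ 0.4361 -0.0126  0.0074] [-0.8  1. ]
disc [[ 0.4825 -0.3402  0.096 ]]
long [ 0.4786 -0.3421] sides [0.1396 0.0566 0.1393 0.0578] ang [-106.5913  163.8422   73.9026  -15.8551]
tl [ 0.6173 -0.1629] sides [0.1704 0.091  0.1724 0.0919] ang [-105.1955  164.6659   75.1099  -16.577 ]
tsq [0.6174 0.1827] sides [0.0802 0.0816 0.0812 0.0812] ang [ -81.8627 -171.4712   97.8302    7.8247]
tsh [0.485  0.3406] sides [0.1276 0.0873 0.1252 0.0869] ang [ -77.7551 -167.5498  102.038    14.0157]
trd [ 0.4374 -0.0138] sides [0.077  0.0772 0.0776 0.0774] ang [-91.2718 178.7784  88.8421  -1.6643]
[[ 0.4381 -0.0141  0.009 ]]
block edge 0.04674698412172537 ang of edge 154.85291457824522 centre [ 0.4799 -0.3396]
short edge 0.05162341339213565 ang of edge 160.67887375910124 centre [ 0.4792 -0.3399]
longF edge 0.05783551415631631 ang of edge 164.144904485621 centre [ 0.4791 -0.3425]
[[-0.0005  0.9074  0.4203]
 [ 0.0016  0.4203 -0.9074]
 [-1.      0.0002 -0.0017]]
```

```bash
cat >> h.py <<'E'
def go(x,y,z,jaw=None):
    o=monitor.get_obs(); M=R.from_quat(o['orientation'],scalar_first=True).as_matrix(); p=np.array(o['eef_pos'])
    a=np.degrees(np.arctan2(M[1,2],M[0,2])); r=0 if jaw is None else -((jaw-a+90)%180-90)
    print('t',round(o['time_s'],2),'now',p.round(4),'jaw',a.round(1),'w',round(o['width'],4),'F',np.round(o['contact_force'],1),'| shift',(M.T@(np.array([x,y,z])-p)).round(4),'rx',round(r,1),'tilt',M[2].round(3))
E
python3 -c "
from h import *
go(.482,-.339,.16,-20);go(.482,-.339,.081,-20)"
```

```text
t 0.1 now [ 0.2625 -0.5666  0.2216] jaw -65.1 w 0.0871 F [ 0.4  0.2 -0.1] | shift [ 0.0618  0.2948 -0.1142] rx -45.1 tilt [-1.     0.    -0.002]
t 0.1 now [ 0.2625 -0.5666  0.2216] jaw -65.1 w 0.0871 F [ 0.4  0.2 -0.1] | shift [ 0.1408  0.2948 -0.114 ] rx -45.1 tilt [-1.     0.    -0.002]
```

>>> {"fn": "drive_tool", "kwargs": {"series": [[0,0.04,-0.015,-8,0,0,0],[0,0.09,-0.035,-17,0,0,0],[0,0.14,-0.054,-26,0,0,0],[0,0.19,-0.074,-35,0,0,0],[0,0.24,-0.093,-43,0,0,0],[0.03,0.28,-0.108,-45,0,0,0],[0.05,0.295,-0.114,-45,0,0,0],[0.062,0.295,-0.114,-45,0,0,0],[0.062,0.295,-0.114,-45,0,0,0],[0.062,0.295,-0.114,-45,0,0,0]], "squeeze": 15}}

```text
time_s: 1.35
eef_pos: [0.482, -0.3413, 0.1614]
orientation: [0.696, 0.124, 0.696, -0.125]
contact_force: [-0.3, -0.8, -0.5]
width: 0.0868
```

```bash
python3 -c "
from h import *
go(.482,-.339,.081,-20)
shot('top','top1');c=shot('scene','scene1')
t=ld('top1')['frame'][270:370,430:550];s=c['frame'][90:210,250:350]
cv2.imwrite('pics/d1.png',np.hstack([cv2.convertScaleAbs(cv2.resize(t,(432,360),interpolation=2),alpha=1.6),cv2.convertScaleAbs(cv2.resize(s,(300,360),interpolation=2),alpha=1.6)]))"
```

```text
t 1.35 now [ 0.482  -0.3413  0.1614] jaw -20.3 w 0.0868 F [-0.3 -0.8 -0.5] | shift [ 0.0804  0.0022 -0.0009] rx -0.3 tilt [-1.    -0.001  0.001]
```

View pics/d1.png

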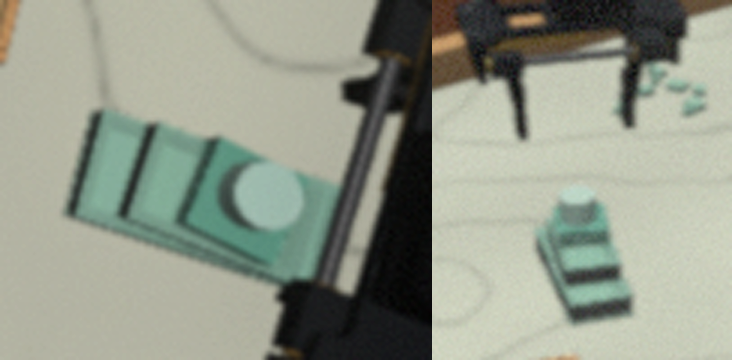

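```bash
python3 -c "
from h import *
c=ld('scene1');a=np.radians(-20.3)
p=np.array([.482,-.3413,.1614]);d=np.array([np.cos(a),np.sin(a),0])
print(w2px(c,[p+.047*d,p-.047*d]), 'seen (280.3,135.7),(316,131.7)')"
```

```text
[[279.07600131 135.19543637]
 [313.71544228 131.3491302 ]] seen (280.3,135.7),(316,131.7)
```

>>> {"fn": "drive_tool", "kwargs": {"series": [[0.03,0.002,-0.001,0,0,0,0],[0.055,0.002,-0.001,0,0,0,0],[0.072,0.002,-0.001,0,0,0,0],[0.08,0.002,-0.001,0,0,0,0],[0.08,0.002,-0.001,0,0,0,0],[0.08,0.002,-0.001,0,0,0,0.3],[0.08,0.002,-0.001,0,0,0,0.5],[0.08,0.002,-0.001,0,0,0,0.6],[0.08,0.002,-0.001,0,0,0,0.7],[0.08,0.002,-0.001,0,0,0,0.8],[0.08,0.002,-0.001,0,0,0,0.8],[0.08,0.002,-0.001,0,0,0,0.8],[0.08,0.002,-0.001,0,0,0,0.8]], "squeeze": 15}}

```text
time_s: 3.08
eef_pos: [0.4822, -0.3375, 0.0805]
orientation: [0.696, 0.124, 0.696, -0.124]
contact_force: [-0.2, 0.2, 1.4]
width: 0.0328
```

>>> {"fn": "drive_tool", "kwargs": {"series": [[-0.005,0,0,0,0,0,0.8],[-0.02,0,0,0,0,0,0.8],[-0.045,0,0,0,0,0,0.8],[-0.06,0,0,0,0,0,0.8],[-0.065,0,0,0,0,0,0.8],[-0.065,0,0,0,0,0,0.8]]}}

```text
time_s: 3.82
eef_pos: [0.4822, -0.3375, 0.1457]
orientation: [0.696, 0.124, 0.696, -0.124]
contact_force: [-0.6, 0.4, -0.7]
width: 0.0332
```

```bash
python3 -c "
from h import *
go(.438,-.014,.08,-20);go(.438,-.014,.012)
t=shot('top','top2');s=shot('scene','scene2')
t=t['frame'][270:370,430:550];s=s['frame'][90:210,250:350]
cv2.imwrite('pics/d2.png',np.hstack([cv2.convertScaleAbs(cv2.resize(t,(432,360),interpolation=2),alpha=1.6),cv2.convertScaleAbs(cv2.resize(s,(300,360),interpolation=2),alpha=1.6)]))"
```

```text
t 3.83 now [ 0.4822 -0.3375  0.1457] jaw -20.1 w 0.0332 F [-0.6  0.4 -0.7] | shift [ 0.0656  0.2885 -0.1529] rx -0.1 tilt [-1. -0.  0.]
t 3.83 now [ 0.4822 -0.3375  0.1457] jaw -20.1 w 0.0332 F [-0.6  0.4 -0.7] | shift [ 0.1336  0.2885 -0.153 ] rx 0 tilt [-1. -0.  0.]
```

View pics/d2.png

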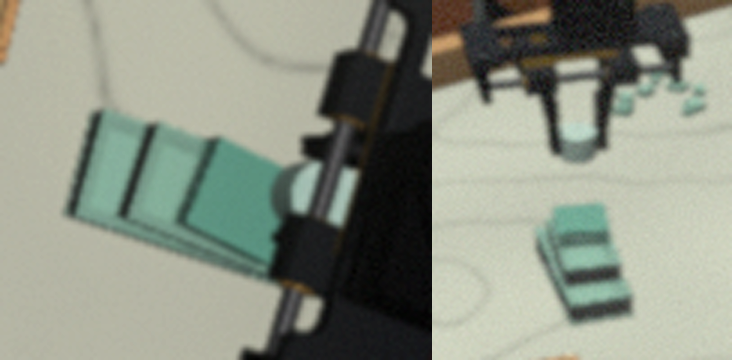

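The disc is held level between the fingers (scene crop (577,140)) and the rest of the stack hasn't moved. Carry it to the round tray.

>>> {"fn": "drive_tool", "kwargs": {"series": [[0,0.02,-0.01,0,0,0,0.8],[0,0.055,-0.029,0,0,0,0.8],[0,0.095,-0.05,0,0,0,0.8],[0,0.135,-0.072,0,0,0,0.8],[0,0.175,-0.093,0,0,0,0.8],[0,0.215,-0.114,0,0,0,0.8],[0,0.25,-0.132,0,0,0,0.8],[0.03,0.275,-0.146,0,0,0,0.8],[0.06,0.2885,-0.153,0,0,0,0.8],[0.085,0.2885,-0.153,0,0,0,0.8],[0.105,0.2885,-0.153,0,0,0,0.8],[0.12,0.2885,-0.153,0,0,0,0.8],[0.12,0.2885,-0.153,0,0,0,0.8],[0.12,0.2885,-0.153,0,0,0,0.8]]}}

```text
time_s: 5.68
eef_pos: [0.4384, -0.0141, 0.026]
orientation: [0.696, 0.124, 0.696, -0.124]
contact_force: [-0.6, -0.5, 0.2]
width: 0.0331
```

```bash
python3 -c "
from h import *
go(.438,-.014,.012,-20)
t=shot('top','top3');s=shot('scene','scene3')
t=t['frame'][280:400,260:380];s=s['frame'][170:270,340:440]
cv2.imwrite('pics/d3.png',np.hstack([cv2.convertScaleAbs(cv2.resize(t,(400,400),interpolation=2),alpha=1.6),cv2.convertScaleAbs(cv2.resize(s,(400,400),interpolation=2),alpha=1.6)]))"
```

```text
t 5.67 now [ 0.4384 -0.0141  0.026 ] jaw -20.2 w 0.0331 F [-0.6 -0.5  0.2] | shift [ 0.014  -0.0001 -0.0004] rx -0.2 tilt [-1.     0.     0.001]
```

View pics/d3.png

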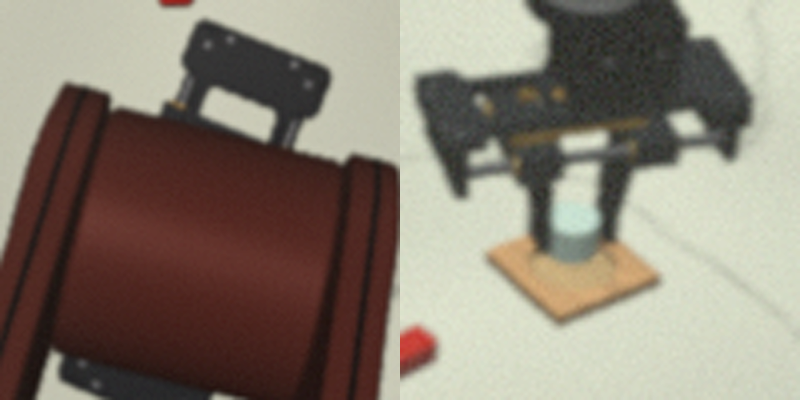

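The disc hangs upright over the recess (disc foot at (575,255), recess centre ~(573,270)). Lower it slowly.

>>> {"fn": "drive_tool", "kwargs": {"series": [[0.006,0,0,0,0,0,0.8],[0.01,0,0,0,0,0,0.8],[0.012,0,0,0,0,0,0.8],[0.0125,0,0,0,0,0,0.8],[0.013,0,0,0,0,0,0.8],[0.013,0,0,0,0,0,0.8]]}}

```text
time_s: 6.52
eef_pos: [0.438, -0.0139, 0.0126]
orientation: [0.696, 0.124, 0.696, -0.124]
contact_force: [0.5, -0.9, -0.2]
width: 0.0334
```

>>> {"fn": "drive_tool", "kwargs": {"series": [[0.0005,0,0,0,0,0,0.8],[0.001,0,0,0,0,0,0.8],[0.001,0,0,0,0,0,0.8]]}}

```text
time_s: 6.9
eef_pos: [0.4379, -0.0139, 0.0115]
orientation: [0.696, 0.124, 0.696, -0.124]
contact_force: [0.6, -0.2, -0.3]
width: 0.0337
```

>>> {"fn": "drive_tool", "kwargs": {"series": [[0.0005,0,0,0,0,0,0.8],[0.001,0,0,0,0,0,0.8],[0.001,0,0,0,0,0,0.8]]}}

```text
time_s: 7.28
eef_pos: [0.438, -0.0139, 0.0114]
orientation: [0.696, 0.124, 0.696, -0.124]
contact_force: [-4.2, 0.7, 12.1]
width: 0.0334
```

>>> {"fn": "drive_tool", "kwargs": {"series": [[-0.0005,0,0,0,0,0,0.8],[-0.0005,0,0,0,0,0,0.6],[-0.0005,0,0,0,0,0,0.5],[-0.0005,0,0,0,0,0,0.35],[-0.0005,0,0,0,0,0,0.35],[-0.02,0,0,0,0,0,0.35],[-0.06,0,0,0,0,0,0.2],[-0.12,0,0,0,0,0,0],[-0.14,0,0,0,0,0,0],[-0.14,0,0,0,0,0,0]]}}

```text
time_s: 8.52
eef_pos: [0.4394, -0.0142, 0.1524]
orientation: [0.698, 0.124, 0.695, -0.124]
contact_force: [0.5, 0.4, -0.6]
width: 0.0845
```

```bash
python3 -c "
from h import *
go(.48,-.3398,.15,-25.2)
s=shot('scene','scene4')
s=s['frame'][200:270,350:430]
cv2.imwrite('pics/d4.png',cv2.convertScaleAbs(cv2.resize(s,(480,420),interpolation=2),alpha=1.6))"
```

```text
t 8.53 now [ 0.4394 -0.0142  0.1524] jaw -20.1 w 0.0845 F [ 0.5  0.4 -0.6] | shift [ 0.0029 -0.2917  0.1502] rx 5.1 tilt [-1.     0.001  0.004]
```

View pics/d4.png

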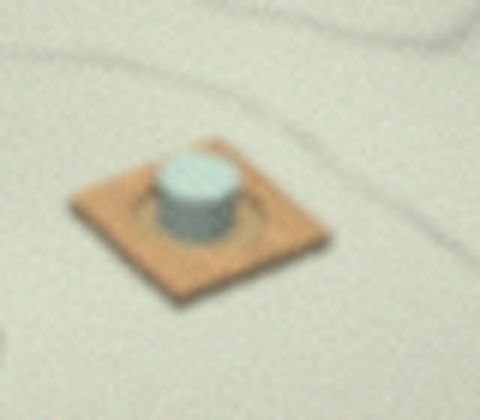

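>>> {"fn": "drive_tool", "kwargs": {"series": [[0,-0.03,0.015,0,0,0,0],[0,-0.08,0.041,2,0,0,0],[0,-0.13,0.067,5,0,0,0],[0,-0.18,0.093,5,0,0,0],[0,-0.23,0.118,5,0,0,0],[0.01,-0.27,0.14,5,0,0,0],[0.02,-0.2915,0.15,5,0,0,0],[0.04,-0.2915,0.15,5,0,0,0],[0.04,-0.2915,0.15,5,0,0,0],[0.04,-0.2915,0.15,5,0,0,0]]}}

```text
time_s: 9.82
eef_pos: [0.4781, -0.3378, 0.1098]
orientation: [0.69, 0.154, 0.691, -0.153]
contact_force: [0.1, -0.4, -0.1]
width: 0.0875
```

```bash
python3 -c "
from h import *
go(.48,-.3396,.057,-25.2)"
```

```text
t 9.82 now [ 0.4781 -0.3378  0.1098] jaw -25.1 w 0.0875 F [ 0.1 -0.4 -0.1] | shift [ 0.0528 -0.0009  0.0026] rx 0.1 tilt [-1.     0.001 -0.002]
```

>>> {"fn": "drive_tool", "kwargs": {"series": [[0.02,-0.001,0.0025,0,0,0,0],[0.04,-0.001,0.0025,0,0,0,0],[0.05,-0.001,0.0025,0,0,0,0],[0.053,-0.001,0.0025,0,0,0,0],[0.053,-0.001,0.0025,0,0,0,0.2],[0.053,-0.001,0.0025,0,0,0,0.35],[0.053,-0.001,0.0025,0,0,0,0.4],[0.053,-0.001,0.0025,0,0,0,0.45],[0.053,-0.001,0.0025,0,0,0,0.5],[0.053,-0.001,0.0025,0,0,0,0.6],[0.053,-0.001,0.0025,0,0,0,0.7],[0.053,-0.001,0.0025,0,0,0,0.7],[0.053,-0.001,0.0025,0,0,0,0.7]], "squeeze": 20}}

```text
time_s: 11.45
eef_pos: [0.4802, -0.3412, 0.0577]
orientation: [0.69, 0.154, 0.69, -0.154]
contact_force: [-1.3, 2.1, 5.0]
width: 0.0476
```

>>> {"fn": "drive_tool", "kwargs": {"series": [[-0.003,0,0,0,0,0,0.7],[-0.015,0,0,0,0,0,0.7],[-0.04,0,0,0,0,0,0.7],[-0.06,0,0,0,0,0,0.7],[-0.07,0,0,0,0,0,0.7],[-0.07,0,0,0,0,0,0.7]]}}

```text
time_s: 12.2
eef_pos: [0.4807, -0.3417, 0.1286]
orientation: [0.691, 0.154, 0.69, -0.154]
contact_force: [-0.3, 0.0, -1.3]
width: 0.0479
```

```bash
python3 -c "
from h import *
go(.6174,.1827,.08,8);go(.6174,.1827,.024,8)
t=shot('top','top5');s=shot('scene','scene5')
t=t['frame'][270:370,430:550];s=s['frame'][90:210,250:350]
cv2.imwrite('pics/d5.png',np.hstack([cv2.convertScaleAbs(cv2.resize(t,(432,360),interpolation=2),alpha=1.6),cv2.convertScaleAbs(cv2.resize(s,(300,360),interpolation=2),alpha=1.6)]))"
```

```text
t 12.2 now [ 0.4807 -0.3417  0.1286] jaw -25.1 w 0.0479 F [-0.3  0.  -1.3] | shift [ 0.0481  0.5328 -0.0991] rx -33.1 tilt [-1.    -0.001  0.002]
t 12.2 now [ 0.4807 -0.3417  0.1286] jaw -25.1 w 0.0479 F [-0.3  0.  -1.3] | shift [ 0.1041  0.5328 -0.0993] rx -33.1 tilt [-1.    -0.001  0.002]
```

View pics/d5.png

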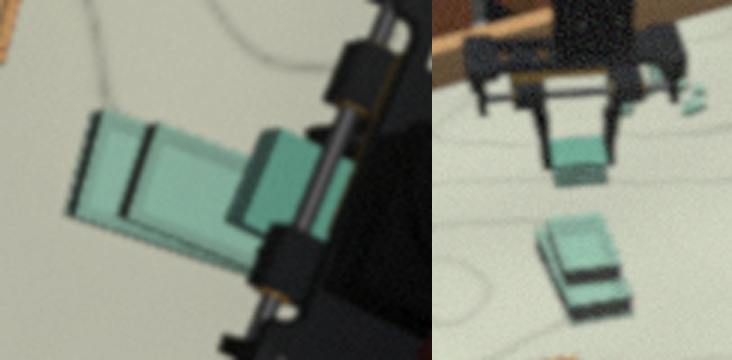

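The block is held level, width 48 mm; the two units below have not moved. Carry it to the square tray.

>>> {"fn": "drive_tool", "kwargs": {"series": [[0,0.015,-0.003,-1,0,0,0.7],[0,0.045,-0.008,-3,0,0,0.7],[0,0.085,-0.016,-6,0,0,0.7],[0,0.13,-0.024,-9,0,0,0.7],[0,0.175,-0.033,-12,0,0,0.7],[0,0.22,-0.041,-15,0,0,0.7],[0,0.265,-0.049,-18,0,0,0.7],[0,0.31,-0.058,-21,0,0,0.7],[0,0.355,-0.066,-24,0,0,0.7],[0,0.4,-0.074,-27,0,0,0.7],[0,0.445,-0.083,-30,0,0,0.7],[0,0.485,-0.09,-33,0,0,0.7],[0.01,0.515,-0.096,-33,0,0,0.7],[0.03,0.533,-0.099,-33,0,0,0.7],[0.06,0.533,-0.099,-33,0,0,0.7],[0.085,0.533,-0.099,-33,0,0,0.7],[0.1,0.533,-0.099,-33,0,0,0.7],[0.104,0.533,-0.099,-33,0,0,0.7],[0.104,0.533,-0.099,-33,0,0,0.7],[0.104,0.533,-0.099,-33,0,0,0.7]]}}

```text
time_s: 14.8
eef_pos: [0.6181, 0.1835, 0.0249]
orientation: [0.706, -0.048, 0.705, 0.048]
contact_force: [0.4, -0.5, -0.9]
width: 0.0475
```

```bash
python3 -c "
from h import *
go(.6174,.1827,.012,8)
t=shot('top','top6');s=shot('scene','scene6')
t=t['frame'][180:300,160:280];s=s['frame'][250:350,320:420]
cv2.imwrite('pics/d6.png',np.hstack([cv2.convertScaleAbs(cv2.resize(t,(400,400),interpolation=2),alpha=1.6),cv2.convertScaleAbs(cv2.resize(s,(400,400),interpolation=2),alpha=1.6)]))"
```

```text
t 14.8 now [0.6181 0.1835 0.0249] jaw 7.8 w 0.0475 F [ 0.4 -0.5 -0.9] | shift [ 0.0129 -0.0007 -0.0008] rx -0.2 tilt [-1.     0.     0.002]
```

View pics/d6.png

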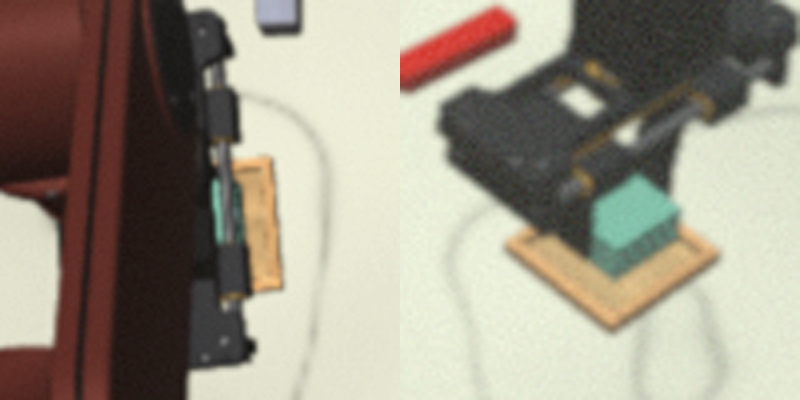

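The block hangs square with the tray at about centre (scene crop (635,230)). Set it down.

>>> {"fn": "drive_tool", "kwargs": {"series": [[0.005,-0.001,-0.001,0,0,0,0.7],[0.009,-0.001,-0.001,0,0,0,0.7],[0.011,-0.001,-0.001,0,0,0,0.7],[0.012,-0.001,-0.001,0,0,0,0.7],[0.012,-0.001,-0.001,0,0,0,0.7]]}}

```text
time_s: 15.52
eef_pos: [0.616, 0.1821, 0.0127]
orientation: [0.705, -0.049, 0.706, 0.048]
contact_force: [-5.8, -1.3, 8.5]
width: 0.0476
```

>>> {"fn": "drive_tool", "kwargs": {"series": [[0,0,0,0,0,0,0.7],[0,0,0,0,0,0,0.42],[0,0,0,0,0,0,0.3],[0,0,0,0,0,0,0.2],[-0.0,0,0,0,0,0,0.2],[-0.02,0,0,0,0,0,0.1],[-0.06,0,0,0,0,0,0],[-0.11,0,0,0,0,0,0],[-0.13,0,0,0,0,0,0],[-0.13,0,0,0,0,0,0]]}}

```text
time_s: 16.77
eef_pos: [0.6177, 0.1825, 0.1443]
orientation: [0.707, -0.048, 0.704, 0.049]
contact_force: [-0.7, -0.3, 0.2]
width: 0.0872
```

```bash
python3 -c "
from h import *
go(.4792,-.3399,.1,-19.3)
s=shot('scene','scene7')
s=s['frame'][270:350,330:420]
cv2.imwrite('pics/d7.png',cv2.convertScaleAbs(cv2.resize(s,(450,400),interpolation=2),alpha=1.6))"
```

```text
t 16.77 now [0.6177 0.1825 0.1443] jaw 7.9 w 0.0872 F [-0.7 -0.3  0.2] | shift [ 0.0432 -0.4986 -0.2088] rx 27.2 tilt [-1.     0.     0.005]
```

View pics/d7.png

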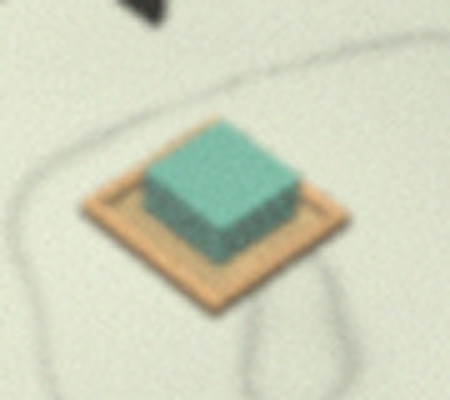

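```bash
python3 -c "
from h import *
def g(f,x0,y0,w,h,s):
    f=cv2.convertScaleAbs(cv2.resize(f[y0:y0+h,x0:x0+w],None,fx=s,fy=s,interpolation=2),alpha=1.7)
    for i in range(0,w,10): cv2.putText(f,str(x0+i),(i*s,10),0,.33,(0,0,255)); cv2.line(f,(i*s,0),(i*s,5),(0,0,255))
    for i in range(0,h,10): cv2.putText(f,str(y0+i),(0,i*s+4),0,.33,(0,0,255))
    return f
t=g(shot('top','top8')['frame'],440,290,100,70,7)
cv2.imwrite('pics/d8.png',t)"
```

```text
(no output)
```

View pics/d8.png

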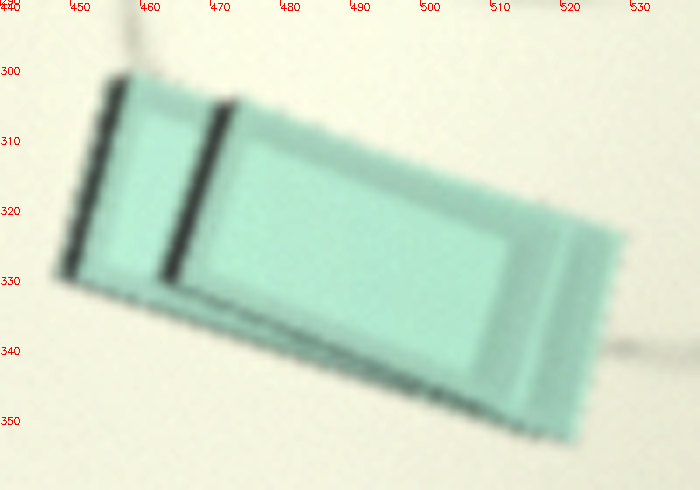

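Image: short unit's top corners at about (474,304.3), (521.4,320.7), (513.6,347.9), (465.4,330.4); long unit unchanged beneath.

```bash
python3 -c "
from h import *
t=ld('top8')
w=px2w(t,[(474,304.3),(521.4,320.7),(513.6,347.9),(465.4,330.4)],.048)[:,:2]
print(w.mean(0),np.linalg.norm(w-np.roll(w,-1,0),axis=1),np.degrees(np.arctan2(*(np.roll(w,-1,0)-w).T[::-1])))
c=w.mean(0);go(*c,.1,-19.3)"
```

```text
[ 0.4799858  -0.33931546] [0.0916539  0.05278918 0.09255762 0.05174413] [-107.72699483  160.77040826   71.60615788  -20.25432602]
t 16.88 now [0.6153 0.182  0.1402] jaw 7.9 w 0.0868 F [ 0.1 -0.8 -0.7] | shift [ 0.0406 -0.498  -0.2052] rx 27.2 tilt [-1.    -0.    -0.002]
```

>>> {"fn": "drive_tool", "kwargs": {"series": [[0,-0.02,-0.008,1,0,0,0],[0,-0.07,-0.029,5,0,0,0],[0,-0.12,-0.049,9,0,0,0],[0,-0.17,-0.07,13,0,0,0],[0,-0.22,-0.091,17,0,0,0],[0,-0.27,-0.111,21,0,0,0],[0,-0.32,-0.132,25,0,0,0],[0,-0.37,-0.152,27,0,0,0],[0,-0.42,-0.173,27,0,0,0],[0,-0.465,-0.192,27,0,0,0],[0.015,-0.49,-0.202,27,0,0,0],[0.03,-0.498,-0.205,27,0,0,0],[0.04,-0.498,-0.205,27,0,0,0],[0.04,-0.498,-0.205,27,0,0,0],[0.04,-0.498,-0.205,27,0,0,0]]}}

```text
time_s: 18.75
eef_pos: [0.4817, -0.3382, 0.1018]
orientation: [0.697, 0.117, 0.697, -0.117]
contact_force: [0.9, -0.2, 0.5]
width: 0.0871
```

```bash
python3 -c "
from h import *
go(.48,-.3395,.0335,-19)"
```

```text
t 18.75 now [ 0.4817 -0.3382  0.1018] jaw -19.1 w 0.0871 F [ 0.9 -0.2  0.5] | shift [ 0.0683 -0.0018 -0.0012] rx -0.1 tilt [-1.  0.  0.]
```

>>> {"fn": "drive_tool", "kwargs": {"series": [[0.02,-0.002,-0.001,0,0,0,0],[0.045,-0.002,-0.001,0,0,0,0],[0.06,-0.002,-0.001,0,0,0,0],[0.068,-0.002,-0.001,0,0,0,0],[0.068,-0.002,-0.001,0,0,0,0.15],[0.068,-0.002,-0.001,0,0,0,0.25],[0.068,-0.002,-0.001,0,0,0,0.3],[0.068,-0.002,-0.001,0,0,0,0.35],[0.068,-0.002,-0.001,0,0,0,0.4],[0.068,-0.002,-0.001,0,0,0,0.5],[0.068,-0.002,-0.001,0,0,0,0.6],[0.068,-0.002,-0.001,0,0,0,0.6],[0.068,-0.002,-0.001,0,0,0,0.6]], "squeeze": 25}}

```text
time_s: 20.38
eef_pos: [0.4794, -0.3407, 0.0337]
orientation: [0.697, 0.118, 0.697, -0.118]
contact_force: [-3.0, 1.0, 5.9]
width: 0.0535
```

>>> {"fn": "drive_tool", "kwargs": {"series": [[-0.003,0,0,0,0,0,0.6],[-0.015,0,0,0,0,0,0.6],[-0.04,0,0,0,0,0,0.6],[-0.07,0,0,0,0,0,0.6],[-0.09,0,0,0,0,0,0.6],[-0.09,0,0,0,0,0,0.6]]}}

```text
time_s: 21.12
eef_pos: [0.4808, -0.3417, 0.1258]
orientation: [0.699, 0.117, 0.696, -0.118]
contact_force: [-0.4, -0.5, -1.4]
width: 0.0539
```

```bash
python3 -c "
from h import *
go(.485,.3406,.125,12.4);go(.485,.3406,.03,12.4)
t=shot('top','top9');s=shot('scene','scene9')
t=t['frame'][270:370,430:550];s=s['frame'][90:210,250:350]
cv2.imwrite('pics/d9.png',np.hstack([cv2.convertScaleAbs(cv2.resize(t,(432,360),interpolation=2),alpha=1.6),cv2.convertScaleAbs(cv2.resize(s,(300,360),interpolation=2),alpha=1.6)]))"
```

```text
t 21.12 now [ 0.4808 -0.3417  0.1258] jaw -19.1 w 0.0539 F [-0.4 -0.5 -1.4] | shift [-0.0012  0.646  -0.2198] rx -31.5 tilt [-1.    -0.002  0.004]
t 21.12 now [ 0.4808 -0.3417  0.1258] jaw -19.1 w 0.0539 F [-0.4 -0.5 -1.4] | shift [ 0.0938  0.6461 -0.2202] rx -31.5 tilt [-1.    -0.002  0.004]
```

>>> {"fn": "drive_tool", "kwargs": {"series": [[0,0.015,-0.005,-1,0,0,0.6],[0,0.045,-0.015,-2,0,0,0.6],[0,0.085,-0.029,-4,0,0,0.6],[0,0.125,-0.043,-6,0,0,0.6],[0,0.165,-0.056,-8,0,0,0.6],[0,0.205,-0.07,-10,0,0,0.6],[0,0.245,-0.083,-12,0,0,0.6],[0,0.285,-0.097,-14,0,0,0.6],[0,0.325,-0.111,-16,0,0,0.6],[0,0.365,-0.124,-18,0,0,0.6],[0,0.405,-0.138,-20,0,0,0.6],[0,0.445,-0.152,-22,0,0,0.6],[0,0.485,-0.165,-24,0,0,0.6],[0,0.525,-0.179,-26,0,0,0.6],[0,0.565,-0.192,-28,0,0,0.6],[0,0.605,-0.206,-30,0,0,0.6],[0,0.632,-0.215,-31.5,0,0,0.6],[0,0.646,-0.22,-31.5,0,0,0.6],[0.01,0.646,-0.22,-31.5,0,0,0.6],[0.02,0.646,-0.22,-31.5,0,0,0.6]]}}

```text
time_s: 23.72
eef_pos: [0.4831, 0.3406, 0.1022]
orientation: [0.703, -0.076, 0.703, 0.076]
contact_force: [0.6, -0.5, -1.9]
width: 0.0538
```

```bash
python3 -c "
from h import *
go(.485,.3406,.025,12.4)
go(.485,.3406,.0125,12.4)"
```

```text
t 23.73 now [0.4831 0.3406 0.1022] jaw 12.3 w 0.0538 F [ 0.6 -0.5 -1.9] | shift [ 0.0772 -0.0004  0.002 ] rx -0.1 tilt [-1.    -0.001 -0.001]
t 23.73 now [0.4831 0.3406 0.1022] jaw 12.3 w 0.0538 F [ 0.6 -0.5 -1.9] | shift [ 0.0897 -0.0004  0.002 ] rx -0.1 tilt [-1.    -0.001 -0.001]
```

>>> {"fn": "drive_tool", "kwargs": {"series": [[0.015,0,0.001,0,0,0,0.6],[0.035,0,0.002,0,0,0,0.6],[0.055,0,0.002,0,0,0,0.6],[0.068,0,0.002,0,0,0,0.6],[0.074,0,0.002,0,0,0,0.6],[0.074,0,0.002,0,0,0,0.6],[0.074,0,0.002,0,0,0,0.6]]}}

```text
time_s: 24.6
eef_pos: [0.4862, 0.3426, 0.0303]
orientation: [0.703, -0.076, 0.703, 0.076]
contact_force: [-0.7, -0.4, -1.5]
width: 0.0539
```

```bash
python3 -c "
from h import *
go(.485,.3406,.0125,12.4)
t=shot('top','top10');s=shot('scene','scene10')
t=t['frame'][250:370,70:190];s=s['frame'][270:390,410:530]
cv2.imwrite('pics/d10.png',np.hstack([cv2.convertScaleAbs(cv2.resize(t,(400,400),interpolation=2),alpha=1.6),cv2.convertScaleAbs(cv2.resize(s,(400,400),interpolation=2),alpha=1.6)]))"
```

```text
t 24.6 now [0.4862 0.3426 0.0303] jaw 12.4 w 0.0539 F [-0.7 -0.4 -1.5] | shift [ 0.0178 -0.0017 -0.0016] rx -0.0 tilt [-1.     0.     0.001]
```

View pics/d10.png

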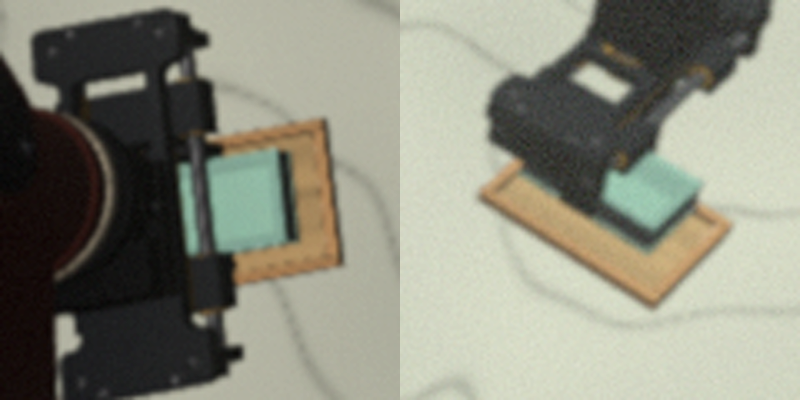

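```bash
python3 -c "
from h import *
t=ld('top10');w=px2w(t,[(153.4,295),(157.9,322.9)],.045)[:,:2]
a=np.radians(12.4);ex=np.array([np.cos(a),np.sin(a)]);ey=np.array([-np.sin(a),np.cos(a)])
d=w-np.array([.485,.3406]);print(w,d@ex,d@ey,'want x +-.027, y -.047')"
```

```text
[[0.51936894 0.30079774]
 [0.46785648 0.28726593]] [ 0.02502024 -0.02819631] [-0.04625399 -0.04840859] want x +-.027, y -.047
```

The unit is level and centred over its tray to about 2 mm. Set it down.

>>> {"fn": "drive_tool", "kwargs": {"series": [[0.006,0,0,0,0,0,0.6],[0.012,0,0,0,0,0,0.6],[0.015,0,0,0,0,0,0.6],[0.0165,0,0,0,0,0,0.6],[0.0172,0,0,0,0,0,0.6],[0.0172,0,0,0,0,0,0.6]]}}

```text
time_s: 25.45
eef_pos: [0.4856, 0.3422, 0.0128]
orientation: [0.703, -0.076, 0.703, 0.076]
contact_force: [-1.2, -1.6, 3.5]
width: 0.0539
```

>>> {"fn": "drive_tool", "kwargs": {"series": [[0.0002,0,0,0,0,0,0.6],[0.0002,0,0,0,0,0,0.35],[0.0002,0,0,0,0,0,0.2],[0,0,0,0,0,0,0.1],[0,0,0,0,0,0,0],[-0.02,0,0,0,0,0,0],[-0.06,0,0,0,0,0,0],[-0.11,0,0,0,0,0,0],[-0.13,0,0,0,0,0,0],[-0.13,0,0,0,0,0,0]]}}

```text
time_s: 26.7
eef_pos: [0.4869, 0.3429, 0.1449]
orientation: [0.705, -0.076, 0.701, 0.077]
contact_force: [0.3, -0.5, -0.5]
width: 0.0872
```

```bash
python3 -c "
from h import *
go(.4788,-.3423,.1,-16)
def g(f,x0,y0,w,h,s):
    f=cv2.convertScaleAbs(cv2.resize(f[y0:y0+h,x0:x0+w],None,fx=s,fy=s,interpolation=2),alpha=1.7)
    for i in range(0,w,10): cv2.putText(f,str(x0+i),(i*s,10),0,.33,(0,0,255)); cv2.line(f,(i*s,0),(i*s,5),(0,0,255))
    for i in range(0,h,10): cv2.putText(f,str(y0+i),(0,i*s+4),0,.33,(0,0,255))
    return f
t=g(shot('top','top11')['frame'],440,290,95,75,5); s=g(shot('scene','scene11')['frame'],425,295,85,75,3)
o=np.zeros((375,475+255,3),np.uint8);o[:,:475]=t;o[:225,475:]=s
cv2.imwrite('pics/d11.png',o)"
```

```text
t 26.7 now [0.4869 0.3429 0.1449] jaw 12.4 w 0.0872 F [ 0.3 -0.5 -0.5] | shift [ 0.0434 -0.6676 -0.1547] rx 28.4 tilt [-1.     0.001  0.005]
```

View pics/d11.png

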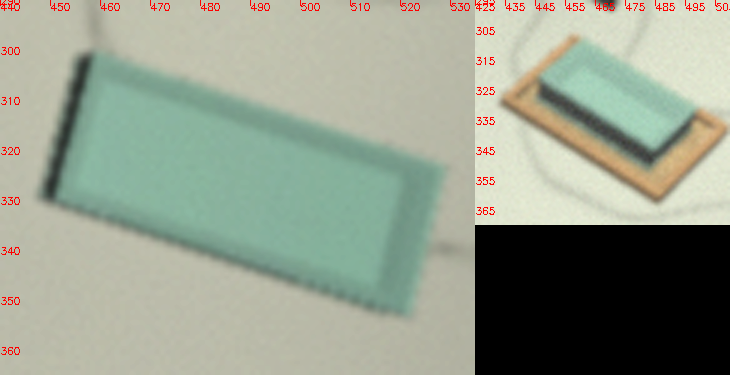

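The short unit lies flat inside its tray. The long unit is where it was, with corners at (458,300), (529,323), (522,353) and (450,330). Go to it.

>>> {"fn": "drive_tool", "kwargs": {"series": [[0,-0.02,-0.005,1,0,0,0],[0,-0.065,-0.015,4,0,0,0],[0,-0.115,-0.027,6,0,0,0],[0,-0.165,-0.038,8,0,0,0],[0,-0.215,-0.05,10,0,0,0],[0,-0.265,-0.061,12,0,0,0],[0,-0.315,-0.073,14,0,0,0],[0,-0.365,-0.085,16,0,0,0],[0,-0.415,-0.096,18,0,0,0],[0,-0.465,-0.108,20,0,0,0],[0,-0.515,-0.119,22,0,0,0],[0,-0.565,-0.131,24,0,0,0],[0,-0.61,-0.141,26,0,0,0],[0,-0.645,-0.149,28.4,0,0,0],[0.015,-0.6675,-0.155,28.4,0,0,0],[0.04,-0.6675,-0.155,28.4,0,0,0],[0.06,-0.6675,-0.155,28.4,0,0,0],[0.06,-0.6675,-0.155,28.4,0,0,0],[0.06,-0.6675,-0.155,28.4,0,0,0]]}}

```text
time_s: 29.18
eef_pos: [0.4771, -0.3429, 0.0826]
orientation: [0.7, 0.099, 0.7, -0.099]
contact_force: [0.2, -0.0, -0.7]
width: 0.0871
```

```bash
python3 -c "
from h import *
go(.4788,-.3423,.0095,-16)"
```

```text
t 29.18 now [ 0.4771 -0.3429  0.0826] jaw -16.0 w 0.0871 F [ 0.2 -0.  -0.7] | shift [0.0731 0.0011 0.0015] rx -0.0 tilt [-1. -0.  0.]
```

>>> {"fn": "drive_tool", "kwargs": {"series": [[0.02,0.001,0.0015,0,0,0,0],[0.045,0.001,0.0015,0,0,0,0],[0.065,0.001,0.0015,0,0,0,0],[0.073,0.001,0.0015,0,0,0,0],[0.073,0.001,0.0015,0,0,0,0.1],[0.073,0.001,0.0015,0,0,0,0.2],[0.073,0.001,0.0015,0,0,0,0.25],[0.073,0.001,0.0015,0,0,0,0.3],[0.073,0.001,0.0015,0,0,0,0.35],[0.073,0.001,0.0015,0,0,0,0.45],[0.073,0.001,0.0015,0,0,0,0.5],[0.073,0.001,0.0015,0,0,0,0.5],[0.073,0.001,0.0015,0,0,0,0.5]], "squeeze": 30}}

```text
time_s: 30.8
eef_pos: [0.4789, -0.3427, 0.0097]
orientation: [0.7, 0.099, 0.7, -0.099]
contact_force: [-1.6, 1.2, 5.3]
width: 0.0599
```

>>> {"fn": "drive_tool", "kwargs": {"series": [[-0.003,0,0,0,0,0,0.5],[-0.015,0,0,0,0,0,0.5],[-0.035,0,0,0,0,0,0.5],[-0.055,0,0,0,0,0,0.5],[-0.06,0,0,0,0,0,0.5],[-0.06,0,0,0,0,0,0.5]]}}

```text
time_s: 31.55
eef_pos: [0.4791, -0.3429, 0.0703]
orientation: [0.701, 0.098, 0.7, -0.099]
contact_force: [-1.2, 0.3, -2.3]
width: 0.0599
```

```bash
python3 -c "
from h import *
go(.6173,-.1629,.03,-15.6)"
```

```text
t 31.55 now [ 0.4791 -0.3429  0.0703] jaw -16.0 w 0.0599 F [-1.2  0.3 -2.3] | shift [0.0403 0.2112 0.083 ] rx -0.4 tilt [-1.    -0.001  0.001]
```

>>> {"fn": "drive_tool", "kwargs": {"series": [[0,0.012,0.005,0,0,0,0.5],[0,0.036,0.014,0,0,0,0.5],[0,0.066,0.026,0,0,0,0.5],[0,0.1,0.039,0,0,0,0.5],[0,0.135,0.053,0,0,0,0.5],[0,0.17,0.067,0,0,0,0.5],[0,0.197,0.077,0,0,0,0.5],[0.005,0.211,0.083,0,0,0,0.5],[0.018,0.211,0.083,0,0,0,0.5],[0.032,0.211,0.083,0,0,0,0.5],[0.04,0.211,0.083,0,0,0,0.5],[0.04,0.211,0.083,0,0,0,0.5],[0.04,0.211,0.083,0,0,0,0.5]]}}

```text
time_s: 33.17
eef_pos: [0.6169, -0.1633, 0.0297]
orientation: [0.7, 0.099, 0.7, -0.099]
contact_force: [1.0, 0.5, -2.8]
width: 0.0593
```

```bash
python3 -c "
from h import *
go(.6173,-.1629,.0127,-15.6)
t=shot('top','top12');s=shot('scene','scene12')
t=t['frame'][200:310,330:460];s=s['frame'][180:280,240:340]
cv2.imwrite('pics/d12.png',np.hstack([cv2.convertScaleAbs(cv2.resize(t,(473,400),interpolation=2),alpha=1.6),cv2.convertScaleAbs(cv2.resize(s,(320,400),interpolation=2),alpha=1.6)[:,:320]]))"
```

```text
t 33.17 now [ 0.6169 -0.1633  0.0297] jaw -16.1 w 0.0593 F [ 1.   0.5 -2.8] | shift [0.017  0.0005 0.0002] rx -0.5 tilt [-1.    -0.     0.001]
```

View pics/d12.png

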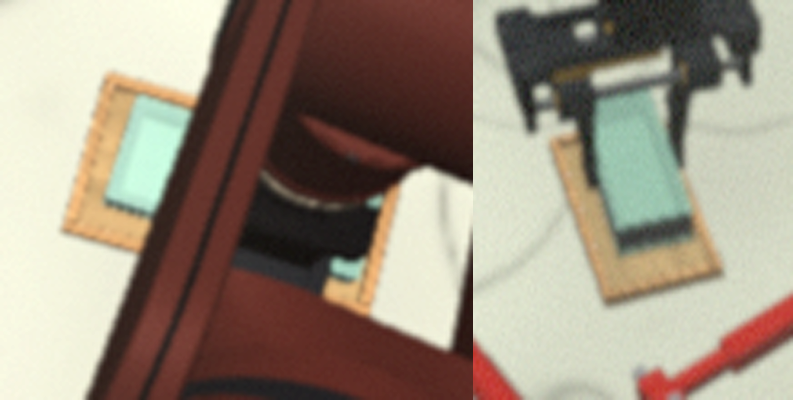

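```bash
python3 -c "
from h import *
t=ld('top12');w=px2w(t,[(367.9,226.7),(359.4,255.8)],.044)[:,:2]
a=np.radians(-15.7);ex=np.array([np.cos(a),np.sin(a)]);ey=np.array([-np.sin(a),np.cos(a)])
d=w-np.array([.6173,-.1629]);print(w,d@ex,d@ey,'want x +-.030, y +.070')"
```

```text
[[ 0.66328478 -0.10458432]
 [ 0.60535735 -0.08853149]] [ 0.02848892 -0.03162124] [0.06858353 0.06836227] want x +-.030, y +.070
```

The long unit is level and centred to about 2 mm over its tray. Set it down.

>>> {"fn": "drive_tool", "kwargs": {"series": [[0.006,0,0,0,0,0,0.5],[0.012,0,0,0,0,0,0.5],[0.015,0,0,0,0,0,0.5],[0.0165,0,0,0,0,0,0.5],[0.017,0,0,0,0,0,0.5],[0.0172,0,0,0,0,0,0.5],[0.0172,0,0,0,0,0,0.5]]}}

```text
time_s: 34.15
eef_pos: [0.6169, -0.1626, 0.0128]
orientation: [0.7, 0.099, 0.7, -0.099]
contact_force: [-4.1, 1.8, 5.4]
width: 0.0597
```

Contact (vertical force went from −2.8 to +5.4 N). Release, rise and clear the view.

>>> {"fn": "drive_tool", "kwargs": {"series": [[0,0,0,0,0,0,0.5],[0,0,0,0,0,0,0.28],[0,0,0,0,0,0,0.15],[0,0,0,0,0,0,0.05],[0,0,0,0,0,0,0],[-0.02,0,0,0,0,0,0],[-0.06,0,0,0,0,0,0],[-0.11,0,0,0,0,0,0],[-0.15,0,0,0,0,0,0],[-0.17,-0.04,0,0,0,0,0],[-0.17,-0.09,0,0,0,0,0],[-0.17,-0.14,-0.02,0,0,0,0],[-0.17,-0.19,-0.05,0,0,0,0],[-0.17,-0.24,-0.08,0,0,0,0],[-0.17,-0.28,-0.1,0,0,0,0],[-0.17,-0.28,-0.1,0,0,0,0]]}}

```text
time_s: 36.15
eef_pos: [0.4414, -0.4067, 0.1839]
orientation: [0.7, 0.1, 0.7, -0.101]
contact_force: [-0.4, -0.3, -0.5]
width: 0.0873
```

```bash
python3 -c "
from h import *
t=shot('top','top13')['frame'];s=shot('scene','scene13')['frame']
a=cv2.convertScaleAbs(cv2.resize(t[130:380,80:480],(800,500//1),interpolation=2)[:,:],alpha=1.6)
a=cv2.resize(a,(480,300)); b=cv2.convertScaleAbs(cv2.resize(s[190:380,220:530],(490,300),interpolation=2),alpha=1.6)
cv2.imwrite('pics/d13.png',np.vstack([np.pad(a,((0,0),(0,10),(0,0))),b]))"
```

```text
(no output)
```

The picture limit is reached, so I'll do the final check with image code.

```bash
python3 -c "
from h import *
t=ld('top13');f=t['frame'];f0=ld('top0')['frame']
hs=cv2.cvtColor(f,cv2.COLOR_BGR2HSV)
for n,c,sz in [('long',(.6173,-.1629),.08),('sq',(.6174,.1827),.035),('short',(.485,.3406),.06),('disc',(.438,-.014),.03)]:
    u,v=w2px(t,[[*c,.027]])[0].astype(int); r=int(sz*520)
    m=np.zeros(f.shape[:2],np.uint8); m[v-r:v+r,u-r:u+r]=cv2.inRange(hs[v-r:v+r,u-r:u+r],(50,25,40),(105,255,255))
    k,_=cv2.findContours(m,0,2); k=max(k,key=cv2.contourArea); q=px2w(t,k[:,0,:],.027)[:,:2]
    b=cv2.minAreaRect((q*1000).astype(np.float32)); print(n,'tray',c,'rect mm',np.round(b[0],1),np.round(b[1],1),round(b[2],1))
d=cv2.absdiff(f,f0).max(2)
print('rescue hammer diff',(d[195:290,290:330]>40).sum(),'hammer diff',(d[140:200,230:380]>40).sum(), monitor.get_obs()['time_s'])"
```

```text
long tray (0.6173, -0.1629) rect mm [ 616.1 -160.7] [138.7  60.6] 73.2
sq tray (0.6174, 0.1827) rect mm [614.8 182.8] [49.7 49.7] 8.0
short tray (0.485, 0.3406) rect mm [484.9 342.3] [53.3 95.4] 11.5
disc tray (0.438, -0.014) rect mm [438.  -16.1] [24.  24.6] 1.6
rescue hammer diff 0 hammer diff 0 36.25
```

All four rectangles sit at their tray centres within 3 mm with the right sizes and angles, and both hammers are unchanged. Hand in.

```bash
python3 -c "
from h import *
print(workorder.hand_in())"
```

```text
the job is handed in; nothing more can be done
None
```

I took the stack apart from the top and laid the disc, block, short unit and long unit each in its own tray. I lowered each piece until the force reading showed contact before opening the gripper. The job was handed in at about 36 s of the 112 s allowed.

- **Position:** in the last top image, every piece is within about 3 mm of its tray centre, against a clearance of 10 mm each side. The block and both units match their trays in size and angle.
- **Disc:** in that same check only about 24 mm of the disc's 34 mm was picked up by colour, so its reading is rougher. An earlier close view showed it standing in the recess.
- **Heights:** two-view measurements agreed with the stated stack heights to within 1–3 mm. Tray heights read 2–6 mm low because I took those image points coarsely. Contact came at the expected tray-floor height for the block and both units, and within about 1 mm for the disc.
- **Hammers:** the images before and after show no change at either hammer.
- **Not checked:** the picture viewer had reached its 16-picture limit, so I checked the final scene by image code and did not view it. The long unit was last viewed just above its tray, before I set it down.

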